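Hold the shutter lock open with its key

ROBOT

A 6-joint arm with a two-finger parallel gripper is mounted at the origin on the work surface. World frame = base frame: x ahead of the robot, y to its left, z up, the work surface at z = 0. Lengths are in mm, angles in degrees, forces in N, time in s.
With the tool pointing down it reaches from about 250 to 800 mm from the base axis. Payload 8.5 kg.
Tool frame: the origin (TCP) lies at the very end of the fingers, on their centre line; the grasp point (between the pads) lies behind it (env.grip_depth is the z of the grasp point in the tool frame, in mm); z points along the fingers, y is the line along which they close (so a half turn about z gives the same grasp; the last joint's range is limited). The gripper opens to 85 mm and grips with 20 to 120 N. Pads are 22 mm wide; open, the fingers measure 114 mm over their backs; the gripper's body (76 mm by 85 mm) begins 54 mm behind the grasp point. The pads swing forward as they close: fully open they stand 13 mm farther back than shut.
Start: joints at [73.854, 13.648, -0.773, 75.585, 0, 90], TCP at [145.981, 504.25, 231.276] pointing down, gripper open.
Joint ranges: [-152.45, 152.45], [-59.26, 108.67], [-65.41, 83.53], [-104.44, 129.93], [-82.83, 76.93], [-180, 180]. Speed limits (degrees/s): [127.2, 127.2, 159.86, 180, 180, 180].

INTERFACE

Orientations are given as a 3x3 rotation matrix whose columns are the frame's x, y, z axes.
In Python, from rig import readout, optics, env gives the robot as it stands.
- The arm moves only by the shell command python3 -m pendant 'ROWS' [OPENING] [FORCE]. ROWS is JSON, a list of rows, each an object with "slide": the shift along the tool's x, y, z in units of 40 mm (1.0 is 40 mm), a list of three; "twist": the turn about the tool's z in degrees. In form: [{"slide": [x, y, z], "twist": twist}, ...]. A call has 1 to 12 rows; each row is the pose to reach, as a shift and turn from the pose commanded when the call began, along the tool's axes at that moment; what a row does not reach only later rows make up. A row lasts 1/8 s, in which the tool goes at most 62.5 mm and 10.7 degrees, less where a joint would pass 70% of its speed; a pose out of reach is approached as far as the arm can. A call with a gripper value outside its range is refused whole. OPENING is the finger opening in mm, from 0 to 85.4, set as the call begins (- or left out, the last holds). The fingers move at their own pace and stop on an object; FORCE is the grip in N (left out, the last holds). Time passes only in rows, so rows that repeat a pose let the fingers close. It gives the time, the measured TCP pose, the force, the opening and the grip force at its end, in the units of the state.
- readout.get_obs(): the state, without advancing time (a new reading comes with each control period).
- optics.get_image(name): name is "side" or "top" or "wrist"; returns the picture (400x640x3 uint8, red, green, blue); there is no depth.
- optics.camera_model(name): a dict with "K" (3x3 intrinsics, pixels), "pose" (4x4, takes a point from camera to world coordinates); the wrist camera has in their place "T_tool_cam" (4x4, takes a point from camera to tool coordinates, whose origin is the TCP and whose axes are the flange's). Camera axes: x right, y down, z forward; pixel columns grow to the right and rows downward; lengths in mm; the calibration is good to about 2 mm. A picture is of the moment at which its call begins: read the wrist's pose just before it. camera_model takes no time and is no camera call.
- env.hand_in(): hands the job in; it is judged then, once.
The state is a dict: "clock": time; "joints": joint angles; "qd": joint speeds; "joint_efforts": joint torques, N m; "eef_pos": TCP position; "ee_rot": TCP orientation; "wrist_force": force on the tool from outside, world axes, zero at the start; "wrist_torque": the same for the moment, N m; "gripper_width": finger opening in mm; "finger_force": force on a finger pad.
Only numpy, scipy, OpenCV 4.12 (cv2) and the standard library are available. Lean on these libraries where they do the work, as an engineer would, in place of code of your own. Each camera call takes 0.05 s, during which the arm holds its last target. There are 200 camera calls.

TASK

Lift the brass key out of its wooden stand and push it fully home into the slot of the shutter lock, working it past the sticky pins before you start turning. Then turn it clockwise (seen from above) a quarter turn to its stop, and finish still gripping the key and holding it turned against the return spring. Leave the kettle lid, the cup of carbon rods and the push button undisturbed.

Things in the scene. Friction and masses are not known exactly. Their poses are not given: they have to be found in the camera images.
- key: Loose brass key, about 0.12 kg, 98 mm long, standing upright in the stand, blade down. Origin: centre of the underside of its round collar (28 mm across, 6 mm thick), z up along the key. Below it a flat blade 18 mm (x) by 5 mm (y), 40 mm long, rounded tip; above it a 12 mm round stem, then a flat bow. A half turn about z gives the same shape.
- key_bow (a point): Centre of the key's flat bow, 40 mm above the key's origin. The bow is 34 mm (key x) by 10 mm (key y) and reaches from 22 to 58 mm above the origin: pinch it across its 10 mm thickness.
- stand: Fixed wooden block 90 x 70 mm, 50 mm high, origin at the centre of its underside. The key's blade stands in a slot in its top (long side along the block's x), 3 mm wider than the blade each way; the collar rests on the top face.
- lock: Fixed green iron box 100 x 100 mm, 60 mm high, origin at the centre of its underside, z up. A brass barrel about 42 mm across stands 6 mm proud of its top, with a slot 20.5 x 7.5 mm right through its 46 mm height. With the barrel at 0 the slot's long side lies along the lock's x; a half-turned key fits as well. A red flag on the box's +x side lifts as the barrel turns.
- lock_mouth (a point): Centre of the slot's mouth on the barrel's top, 66 mm above the lock's origin. The key is home when its collar rests here. Two sticky round-nosed spring pins stand 1.5 mm into the blade's path from the slot's +y and -y sides, 16 and 28 mm below the mouth; the blade pushes them aside with 10 to 15 N, easier with small sideways or turning wiggles.
- barrel (a joint): Turn of the lock barrel in rad: 0 at rest, growing clockwise seen from above, stop at 1.4. A return spring pulls it back to 0 with 0.04 N m at 0 and 0.12 N m at the stop. The blade has about 0.14 rad of play in the slot, so the hand must turn that much further.
- kettle_lid: Bystander: loose domed copper kettle lid, 110 mm across, 36 mm high, origin at the centre of its underside.
- rod_cup: Bystander: loose brass cup 56 mm across, 65 mm high, with two carbon rod stubs wedged in it reaching 80 mm; origin at the centre of its underside.
- push_button_base: Bystander: fixed black housing of the push button, origin at the centre of its underside.
- push_button (a joint): Travel of the red push button in m, 0 up, 0.006 fully pressed. Not to be pressed.
Not all that is in view belongs to the job. Leave any blue or purple look-alike of the key alone.

How it is judged (in metres and radians):
On the way, in this order (a step that is already met when the one before it is completed fails the run):
1. the key is lifted clear of its stand (z of key in the frame of stand above 0.095 m), for 0.1 s.
2. the key is fully home in the lock while the barrel is still near rest (z of key in the frame of lock_mouth below 0.003 m and horizontal distance between key and lock_mouth below 0.003 m and angle between key's own z axis and vertical below 0.1 rad and value of joint barrel below 0.4 rad), for 0.1 s.
At the end, for the whole second after the job is handed in: The key is fully home (collar within 4 mm of the barrel's face, within 3 mm of its centre, upright within 0.1 rad), the barrel is turned to more than 1.25 rad and still, and the fingers hold the key with more than 1 N (value of joint barrel above 1.25 rad and z of key in the frame of lock_mouth below 0.004 m and horizontal distance between key and lock_mouth below 0.003 m and angle between key's own z axis and vertical below 0.1 rad and contact force between the fingers and key above 1 N and velocity of joint barrel below 0.1 rad/s); the arm keeps its last pose, push and grip.
It fails at once if the kettle lid is moved more than 15 mm (distance of kettle_lid from where it was at the start of the episode above 0.015 m).
It fails at once if the cup of carbon rods is moved more than 15 mm or tipped (distance of rod_cup from where it was at the start of the episode above 0.015 m or angle between rod_cup's own z axis and vertical above 0.3 rad).
It fails at once if the push button is pressed (value of joint push_button above 0.003 m).
It also fails if it takes over 54 s, if anything falls off the work surface, if the arm or the gripper's body presses on something with over 40 N, if the wrist force passes 120 N, or if a joint passes its speed limit or range.

## Working session

There is one attempt and no reset: what is moved stays moved. The work goes in short steps, Python scripts to look and compute and a shell command to move; the robot and the scene stay as the last step left them, time stands still between calls to the robot, and variables do not carry over. Pictures are saved under pics/ and viewed, at most 13 in all, crops included, and the job is handed in when it is done.

```bash
mkdir -p pics
python3 - <<'E'
from rig import readout, optics, env
import cv2,numpy as np
np.set_printoptions(precision=3,suppress=True)
o=readout.get_obs();print(o['clock'],o['eef_pos'],o['ee_rot'],o['gripper_width'],env.grip_depth)
for n in("top","side","wrist"):
    m=optics.camera_model(n);print(n,{k:np.array(v) for k,v in m.items() if k in("K","pose","T_tool_cam")})
    cv2.imwrite(f"pics/{n}0.png",optics.get_image(n)[:,:,::-1])
E
```

```text
0.0 [145.878 503.872 230.681] [[-0.961  0.278 -0.   ]
 [ 0.278  0.961 -0.001]
 [ 0.    -0.001 -1.   ]] 85.37486582425984 -18.700000000000003
top {'K': array([[368.277,   0.   , 323.653],
       [  0.   , 368.277, 198.229],
       [  0.   ,   0.   ,   1.   ]]), 'pose': array([[ -0.009,  -0.992,   0.125, 508.903],
       [ -1.   ,   0.007,  -0.012,  41.242],
       [  0.011,  -0.125,  -0.992, 974.965],
       [  0.   ,   0.   ,   0.   ,   1.   ]])}
side {'K': array([[403.042,   0.   , 318.668],
       [  0.   , 403.042, 199.954],
       [  0.   ,   0.   ,   1.   ]]), 'pose': array([[ -0.788,  -0.468,   0.401, 294.332],
       [ -0.616,   0.602,  -0.509, 449.945],
       [ -0.003,  -0.648,  -0.762, 719.822],
       [  0.   ,   0.   ,   0.   ,   1.   ]])}
wrist {'K': array([[302.327,   0.   , 319.429],
       [  0.   , 302.327, 198.871],
       [  0.   ,   0.   ,   1.   ]]), 'T_tool_cam': array([[  -0.001,   -0.947,   -0.32 ,   81.121],
       [   1.   ,   -0.001,    0.001,   -0.269],
       [  -0.001,   -0.32 ,    0.947, -142.804],
       [   0.   ,    0.   ,    0.   ,    1.   ]])}
```

View pics/top0.png

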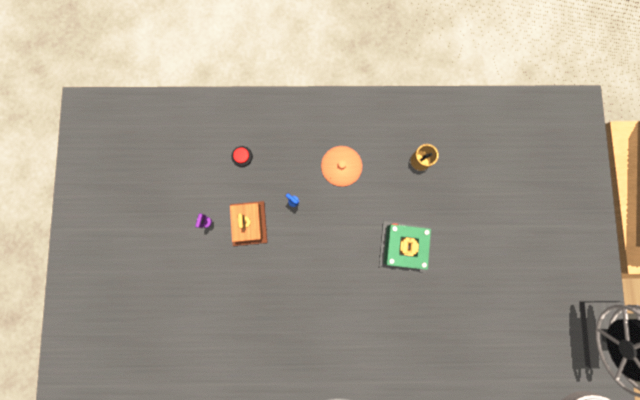

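View pics/side0.png

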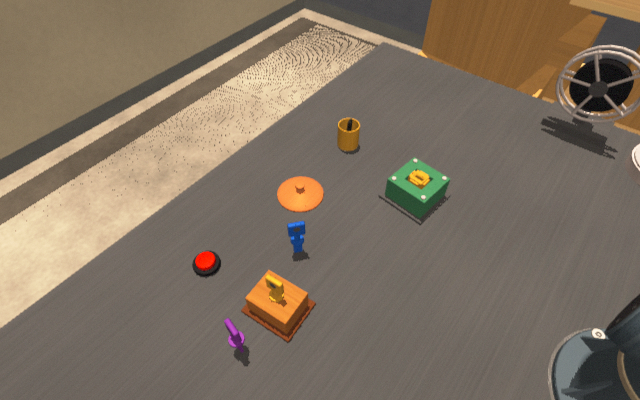

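The top view shows the key in the stand at about (243,222) and the lock at (409,247). The side view shows the key bow at (275,290) and the barrel at (419,178). Next I'll get coarse positions.

```bash
cat > h.py <<'E'
import cv2,numpy as np
from rig import readout, optics, env
np.set_printoptions(precision=2,suppress=True)
def ray(uv,z,K,T):
    uv=np.atleast_2d(np.array(uv,float)); d=np.c_[(uv-K[[0,1],[2,2]])/K[[0,1],[0,1]],np.ones(len(uv))]@T[:3,:3].T
    c=T[:3,3]; return c+d*((z-c[2])/d[:,2])[:,None]
def cam(n,o=None):
    m=optics.camera_model(n);K=np.array(m["K"])
    if n!="wrist": return K,np.array(m["pose"])
    T=np.eye(4);T[:3,:3]=o['ee_rot'];T[:3,3]=o['eef_pos'];return K,T@np.array(m["T_tool_cam"])
def proj(P,K,T):
    p=(np.atleast_2d(P)-T[:3,3])@T[:3,:3]@K.T;return p[:,:2]/p[:,2:]
def blob(mask):
    c,_=cv2.findContours(mask.astype(np.uint8),cv2.RETR_EXTERNAL,cv2.CHAIN_APPROX_NONE)
    return max(c,key=cv2.contourArea)
def tool(dw,o): return np.array(o['ee_rot']).T@np.array(dw)/40
E
python3 - <<'E'
from h import *
o=readout.get_obs()
for n in("top","side"):
    im=cv2.imread(f"pics/{n}0.png");h=cv2.cvtColor(im,cv2.COLOR_BGR2HSV);K,T=cam(n)
    g=blob((h[:,:,0]>60)&(h[:,:,0]<90)&(h[:,:,1]>120)&(h[:,:,2]>60))
    print(n,"green",cv2.minAreaRect(g), ray(cv2.minAreaRect(g)[0],60,K,T))
    x0,x1,y0,y1=(225,270,195,250) if n=="top" else (230,320,265,340)
    s=h[y0:y1,x0:x1];y=np.argwhere((s[:,:,0]>=22)&(s[:,:,0]<33)&(s[:,:,1]>120)&(s[:,:,2]>120))
    print("key px",len(y),y.mean(0)[::-1]+[x0,y0],ray(y.mean(0)[::-1]+[x0,y0],80,K,T))
    b=blob((s[:,:,0]<20)&(s[:,:,1]>120)&(s[:,:,2]>120)); r=cv2.minAreaRect(b);print("wood",r,ray(np.array(r[0])+[x0,y0],50,K,T))
print(ray([[409,247],[247,223],[243,222]],60,*cam("top")),ray([[419,178],[275,290]],66,*cam("side")))
E
```

```text
Traceback (most recent call last):
  File "h.py", line 15, in blob
    return max(c,key=cv2.contourArea)
ValueError: max() iterable argument is empty
```

Run:
```python
from h import *
o=readout.get_obs()
im=cv2.imread("pics/top0.png");h=cv2.cvtColor(im,cv2.COLOR_BGR2HSV);print(im.shape,h[235:260:4,395:425:5].tolist())
print(h[222,232:262:2].tolist())
print(ray([[409,247],[247,223],[243,222]],60,*cam("top")),ray([[419,178],[275,290]],66,*cam("side")))
```

```text
(400, 640, 3) [[[67, 95, 221], [67, 95, 218], [68, 98, 216], [67, 96, 218], [67, 96, 215], [67, 94, 212]], [[67, 93, 219], [59, 70, 153], [23, 139, 254], [20, 132, 255], [22, 125, 149], [66, 96, 216]], [[67, 93, 221], [25, 104, 182], [29, 102, 255], [17, 157, 171], [28, 105, 255], [67, 96, 215]], [[67, 94, 218], [20, 133, 217], [29, 105, 255], [17, 151, 167], [28, 107, 255], [67, 97, 214]], [[67, 93, 220], [21, 126, 121], [28, 106, 255], [21, 139, 251], [26, 119, 255], [67, 96, 212]], [[67, 94, 220], [65, 83, 175], [27, 90, 193], [23, 119, 253], [60, 67, 76], [67, 92, 216]], [[67, 92, 221], [66, 93, 219], [66, 94, 215], [67, 95, 217], [67, 95, 214], [67, 96, 215]]]
[[15, 136, 253], [17, 132, 253], [16, 134, 253], [21, 136, 253], [28, 107, 255], [16, 156, 223], [17, 140, 115], [19, 150, 238], [29, 106, 255], [21, 135, 252], [16, 136, 252], [17, 130, 253], [15, 137, 252], [14, 143, 254], [12, 147, 120]]
[[ 501.64 -179.6    60.  ]
 [ 564.09  220.57   60.  ]
 [ 566.64  230.5    60.  ]] [[ 501.27 -174.74   66.  ]
 [ 569.78  227.91   66.  ]]
```

```bash
python3 -m pendant '[{"slide":[-12,-3.8,0],"twist":0},{"slide":[-12,-3.8,0],"twist":0},{"slide":[-12,-3.8,0],"twist":0},{"slide":[-12,-3.8,0],"twist":0},{"slide":[-12,-3.8,0],"twist":0},{"slide":[-12,-3.8,0],"twist":0},{"slide":[-12,-3.8,0],"twist":0},{"slide":[-12,-3.8,0],"twist":0},{"slide":[-12,-3.8,0],"twist":0},{"slide":[-12,-3.8,0],"twist":0},{"slide":[-12,-3.8,0],"twist":0},{"slide":[-12,-3.8,0],"twist":0}]'
python3 - <<'E'
from h import *
o=readout.get_obs();print(o['clock'],o['eef_pos'],np.max(np.abs(o['qd'])))
cv2.imwrite("pics/w1.png",optics.get_image("wrist")[:,:,::-1])
E
```

```text
clock: 1.65
eef_pos: [563.9, 225.7, 231.7]
ee_rot: [[-0.961, 0.276, 0.0], [0.276, 0.961, 0.0], [-0.0, 0.0, -1.0]]
wrist_force: [-0.4, -0.4, -0.4]
gripper_width: 85.2
finger_force: 0.0
1.65 [563.89 225.72 231.7 ] 0.20760944362019781
```

View pics/w1.png

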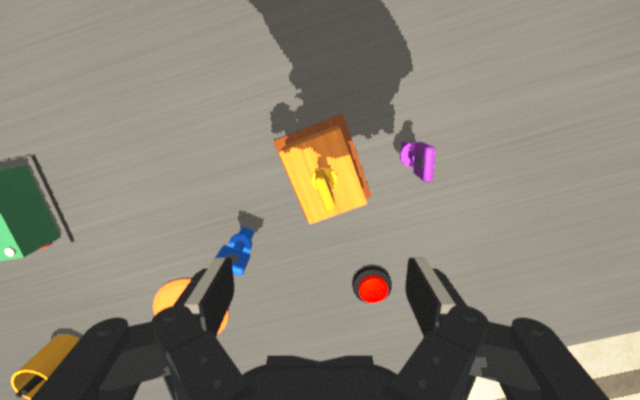

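The wrist view shows the key at about (325,188) on the stand, with purple at (420,160) and blue at (237,250). I'll zoom in on it.

Run:
```python
from h import *
im=cv2.imread("pics/w1.png")
c=cv2.resize(im[105:235,260:390],None,fx=4.5,fy=4.5,interpolation=cv2.INTER_NEAREST);cv2.imwrite("pics/w1c.png",c)
h=cv2.cvtColor(im,cv2.COLOR_BGR2HSV);print(h[160:212:4,310:345:3,0]);print(h[160:212:4,310:345:3,2])
```

```text
[[25 24 22 13 13 14 24 24 24 24 25 24]
 [26 24 22 14 14 14 17 23 24 24 24 25]
 [25 25 17 18 19 19 19 19 24 23 24 25]
 [23 23 19 19 19 19 19 25 26 24 24 24]
 [23 30 19 19 19 19 19 20 30 24 24 24]
 [24 30 27 29 29 19 20 20 30 25 24 24]
 [25 30 28 30 30 27 18 20 24 25 24 24]
 [24 24 29 29 30 30 19 17 22 24 24 23]
 [24 24 24 26 30 30 26 15 23 24 24 24]
 [24 23 24 22 29 30 29 20 19 23 24 24]
 [25 24 24 24 25 30 30 27 17 22 23 24]
 [25 24 24 25 24 29 30 29 21 22 23 24]
 [24 25 24 24 25 25 30 29 24 21 22 23]]
[[255 255 255 187 194 199 255 255 255 255 255 255]
 [255 255 255 187 189 198 249 255 255 255 255 255]
 [255 255 251 192 214 215 211 253 255 255 255 255]
 [255 255 174 166 163 214 223 252 255 255 255 255]
 [255 255 172 176 177 150 203 230 255 255 255 255]
 [255 255 255 255 255 208 161 222 255 255 255 255]
 [255 255 255 255 255 255 133 222 251 255 255 255]
 [255 255 255 255 255 255 214 219 255 255 255 255]
 [255 255 255 255 255 255 255 155 255 255 255 255]
 [255 255 255 255 255 255 255 225 254 255 255 255]
 [255 255 255 255 254 255 255 255 237 255 255 255]
 [255 255 255 255 255 255 255 255 250 255 255 255]
 [255 255 255 255 255 254 255 255 255 255 255 255]]
```

View pics/w1c.png

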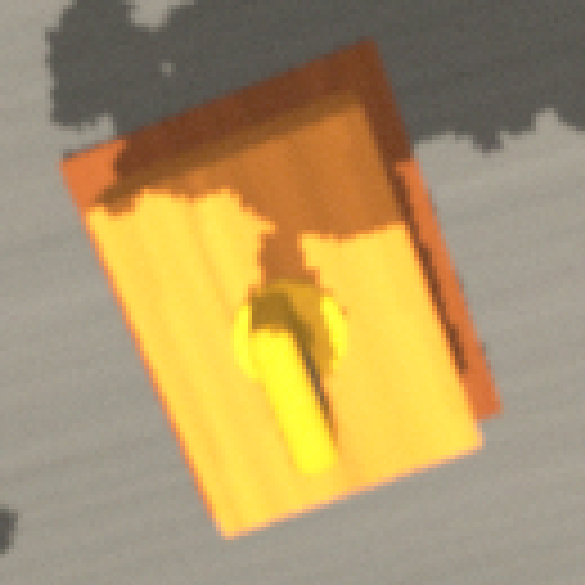

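The bow's top face runs from about (321,178) to (331,209) in the full picture. The stand top's corners are at crop (88,205), (360,95), (483,440) and (225,538).

Run:
```python
from h import *
im=cv2.imread("pics/w1.png");h=cv2.cvtColor(im,cv2.COLOR_BGR2HSV);o=readout.get_obs();K,T=cam("wrist",o)
m=((h[:,:,0]>=27)&(h[:,:,0]<=33)&(h[:,:,1]>150)&(h[:,:,2]>230)).astype(np.uint8)
m[:165]=0;m[215:]=0;m[:,:310]=0;m[:,345:]=0
m=cv2.morphologyEx(m,cv2.MORPH_OPEN,np.ones((4,4),np.uint8))
c=blob(m)[:,0]; W=ray(c,108,K,T)[:,:2].astype(np.float32)
r=cv2.minAreaRect(W);print("bow",r)
st=np.array([[88,205],[360,95],[483,440],[225,538]])/4.5+[260,105]
S=ray(st,50,K,T);print(S,S.mean(0));d=np.diff(np.r_[S,S[:1]],axis=0);print(np.linalg.norm(d,axis=1),np.degrees(np.arctan2(d[:,1],d[:,0])))
print(o['eef_pos'])
```

```text
bow ((570.5965576171875, 228.62734985351562), (32.33753204345703, 11.126204490661621), 9.918269157409668)
[[526.9  191.82  50.  ]
 [520.11 260.81  50.  ]
 [611.09 268.88  50.  ]
 [618.78 198.47  50.  ]] [569.22 229.99  50.  ]
[69.32 91.34 70.83 92.13] [  95.62    5.07  -83.77 -175.86]
[564.02 225.63 231.69]
```

```bash
python3 -m pendant '[{"slide":[-0.12,0.13,0],"twist":120},{"slide":[-0.12,0.13,0],"twist":120},{"slide":[-0.12,0.13,0],"twist":120},{"slide":[-0.12,0.13,0],"twist":120},{"slide":[-0.12,0.13,0],"twist":120},{"slide":[-0.12,0.13,0],"twist":120},{"slide":[-0.12,0.13,0],"twist":120},{"slide":[-0.12,0.13,0],"twist":120},{"slide":[-0.12,0.13,0],"twist":120},{"slide":[-0.12,0.13,0],"twist":120},{"slide":[-0.12,0.13,0],"twist":120},{"slide":[-0.12,0.13,0],"twist":120}]' 40
python3 -m pendant '[{"slide":[0,0,0],"twist":38.5},{"slide":[0,0,0],"twist":38.5},{"slide":[0,0,0],"twist":38.5},{"slide":[0,0,0],"twist":38.5},{"slide":[0,0,0],"twist":38.5},{"slide":[0,0,0],"twist":38.5}]'
python3 - <<'E'
from h import *
o=readout.get_obs();print(o['clock'],o['eef_pos'],o['joints'],np.max(np.abs(o['qd'])))
im=optics.get_image("wrist")[:,:,::-1].copy();K,T=cam("wrist",o)
R=np.array(o['ee_rot']);print(np.degrees(np.arctan2(R[1,0],R[0,0])))
cv2.imwrite("pics/w2.png",im)
h=cv2.cvtColor(im,cv2.COLOR_BGR2HSV)
m=((h[:,:,0]>=27)&(h[:,:,0]<=33)&(h[:,:,1]>150)&(h[:,:,2]>230)).astype(np.uint8)
p=proj([570.3,229,108],K,T)[0].astype(int);print(p)
z=np.zeros_like(m);z[p[1]-35:p[1]+35,p[0]-35:p[0]+35]=1;m&=z
m=cv2.morphologyEx(m,cv2.MORPH_OPEN,np.ones((4,4),np.uint8))
if m.any(): print(cv2.minAreaRect(ray(blob(m)[:,0],108,K,T)[:,:2].astype(np.float32)))
E
```

```text
clock: 3.2
eef_pos: [570.4, 228.9, 231.6]
ee_rot: [[0.721, 0.693, 0.0], [0.693, -0.721, 0.0], [0.0, 0.0, -1.0]]
wrist_force: [0.2, 0.5, 0.0]
gripper_width: 40.3
finger_force: 0.0
clock: 3.95
eef_pos: [589.2, 141.7, 231.5]
ee_rot: [[0.978, 0.209, -0.014], [0.209, -0.976, 0.053], [-0.003, -0.055, -0.999]]
wrist_force: [-0.7, 0.8, -0.6]
gripper_width: 39.9
finger_force: 0.0
3.95 [589.2  141.67 231.48] [ 11.93  21.87  11.07  79.37   3.13 179.85] 2.106157451207843
12.085664645514548
[230 190]
((569.4478149414062, 227.86007690429688), (31.23384666442871, 7.690901756286621), 6.374975681304932)
```

View pics/w2.png

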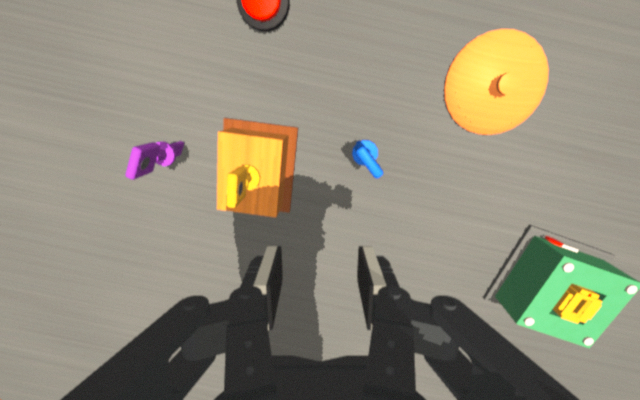

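The j6 limit was hit, so yaw runs opposite to what I assumed. I need the other half-turn (tool yaw about 185.5), so I'll rotate back.

```bash
python3 -m pendant '[{"slide":[0,0,0],"twist":-120},{"slide":[0,0,0],"twist":-120},{"slide":[0,0,0],"twist":-120},{"slide":[0,0,0],"twist":-120},{"slide":[0,0,0],"twist":-120},{"slide":[0,0,0],"twist":-120},{"slide":[0,0,0],"twist":-120},{"slide":[0,0,0],"twist":-120},{"slide":[0,0,0],"twist":-120},{"slide":[0,0,0],"twist":-120},{"slide":[0,0,0],"twist":-120},{"slide":[0,0,0],"twist":-120}]'
python3 -m pendant '[{"slide":[0,0,0],"twist":-60},{"slide":[0,0,0],"twist":-60},{"slide":[0,0,0],"twist":-60},{"slide":[0,0,0],"twist":-60},{"slide":[0,0,0],"twist":-60},{"slide":[0,0,0],"twist":-60},{"slide":[0,0,0],"twist":-60},{"slide":[0,0,0],"twist":-60}]'
python3 - <<'E'
from h import *
o=readout.get_obs();print(o['clock'],o['eef_pos'],o['joints'],np.max(np.abs(o['qd'])))
im=optics.get_image("wrist")[:,:,::-1].copy();K,T=cam("wrist",o)
R=np.array(o['ee_rot']);print(np.degrees(np.arctan2(R[1,0],R[0,0])),R)
cv2.imwrite("pics/w3.png",im)
h=cv2.cvtColor(im,cv2.COLOR_BGR2HSV)
m=((h[:,:,0]>=27)&(h[:,:,0]<=33)&(h[:,:,1]>150)&(h[:,:,2]>230)).astype(np.uint8)
p=proj([570.3,229,108],K,T)[0].astype(int);print(p)
z=np.zeros_like(m);z[p[1]-35:p[1]+35,p[0]-35:p[0]+35]=1;m&=z
m=cv2.morphologyEx(m,cv2.MORPH_OPEN,np.ones((4,4),np.uint8))
if m.any(): print(cv2.minAreaRect(ray(blob(m)[:,0],108,K,T)[:,:2].astype(np.float32)))
E
```

```text
clock: 5.5
eef_pos: [589.0, 142.8, 231.3]
ee_rot: [[-0.671, 0.742, -0.015], [0.74, 0.67, 0.053], [0.049, 0.025, -0.998]]
wrist_force: [0.8, 0.4, 0.7]
gripper_width: 40.0
finger_force: 0.0
clock: 6.5
eef_pos: [589.2, 142.1, 231.4]
ee_rot: [[-0.979, -0.204, -0.015], [-0.205, 0.977, 0.053], [0.003, 0.055, -0.998]]
wrist_force: [-0.2, 0.3, -0.9]
gripper_width: 39.7
finger_force: 0.0
6.5 [589.19 142.06 231.36] [11.96 21.89 11.08 79.37  3.15  0.16] 0.8969762864037181
-168.1951958825739 [[-0.98 -0.2  -0.01]
 [-0.2   0.98  0.05]
 [ 0.    0.05 -1.  ]]
[407 188]
((570.6572265625, 229.91722106933594), (30.71112823486328, 8.054057121276855), 5.055535316467285)
```

The tool picked up a 3.15° tilt at the joint limit. I can undo it by symmetry, overshooting gently at the opposite j6 limit. There is nothing tall nearby at this height.

```bash
python3 -m pendant '[{"slide":[0,0,0],"twist":-120},{"slide":[0,0,0],"twist":-120},{"slide":[0,0,0],"twist":-120},{"slide":[0,0,0],"twist":-120},{"slide":[0,0,0],"twist":-120},{"slide":[0,0,0],"twist":-120},{"slide":[0,0,0],"twist":-120},{"slide":[0,0,0],"twist":-120},{"slide":[0,0,0],"twist":-120},{"slide":[0,0,0],"twist":-120},{"slide":[0,0,0],"twist":-120},{"slide":[0,0,0],"twist":-120}]'
python3 -m pendant '[{"slide":[0,0,0],"twist":-66},{"slide":[0,0,0],"twist":-66},{"slide":[0,0,0],"twist":-66},{"slide":[0,0,0],"twist":-66},{"slide":[0,0,0],"twist":-66},{"slide":[0,0,0],"twist":-66},{"slide":[0,0,0],"twist":-66},{"slide":[0,0,0],"twist":-66}]'
python3 -c "
from h import *
o=readout.get_obs();print(o['clock'],o['joints'],o['qd'],np.array(o['ee_rot'])[:,2])"
```

```text
clock: 8.05
eef_pos: [589.3, 141.7, 231.3]
ee_rot: [[0.668, -0.744, -0.015], [-0.743, -0.667, 0.053], [-0.049, -0.025, -0.998]]
wrist_force: [-0.0, -0.6, -0.8]
gripper_width: 39.8
finger_force: 0.0
clock: 9.05
eef_pos: [581.7, 169.4, 231.3]
ee_rot: [[0.965, 0.261, -0.006], [0.261, -0.965, 0.032], [0.002, -0.032, -0.999]]
wrist_force: [-0.5, -0.6, -0.9]
gripper_width: 39.8
finger_force: 0.0
9.05 [  15.3    21.64   10.74   78.98    1.85 -179.8 ] [-0.95  0.08  0.06 -0.07 -0.16 -0.77] [-0.01  0.03 -1.  ]
```

```bash
python3 -m pendant '[{"slide":[0,0,0],"twist":-8.7},{"slide":[0,0,0],"twist":-8.7},{"slide":[0,0,0],"twist":-8.7}]'
python3 -c "
from h import *
o=readout.get_obs();print(o['clock'],o['joints'],o['qd'],np.array(o['ee_rot'])[:,2])"
```

```text
clock: 9.43
eef_pos: [568.2, 206.5, 231.3]
ee_rot: [[0.94, 0.34, 0.006], [0.34, -0.94, 0.001], [0.006, 0.001, -1.0]]
wrist_force: [-0.9, 0.0, 0.3]
gripper_width: 39.8
finger_force: 0.0
9.425 [  20.     21.34   10.3    78.63   -0.05 -179.89] [-0.87  0.04  0.03 -0.03 -0.02 -0.23] [ 0.01  0.   -1.  ]
```

```bash
python3 -m pendant '[{"slide":[0.24,-0.52,0],"twist":120},{"slide":[0.24,-0.52,0],"twist":120},{"slide":[0.24,-0.52,0],"twist":120},{"slide":[0.24,-0.52,0],"twist":120},{"slide":[0.24,-0.52,0],"twist":120},{"slide":[0.24,-0.52,0],"twist":120},{"slide":[0.24,-0.52,0],"twist":120},{"slide":[0.24,-0.52,0],"twist":120},{"slide":[0.24,-0.52,0],"twist":120},{"slide":[0.24,-0.52,0],"twist":120},{"slide":[0.24,-0.52,0],"twist":120},{"slide":[0.24,-0.52,0],"twist":120}]'
python3 -m pendant '[{"slide":[0,0,0.3],"twist":74.4},{"slide":[0,0,0.6],"twist":74.4},{"slide":[0,0,1],"twist":74.4},{"slide":[0,0,1.4],"twist":74.4},{"slide":[0,0,1.8],"twist":74.4},{"slide":[0,0,2],"twist":74.4},{"slide":[0,0,2],"twist":74.4},{"slide":[0,0,2],"twist":74.4}]'
python3 - <<'E'
from h import *
o=readout.get_obs();print(o['clock'],o['eef_pos'],o['joints'])
im=optics.get_image("wrist")[:,:,::-1].copy();K,T=cam("wrist",o)
R=np.array(o['ee_rot']);print(np.degrees(np.arctan2(R[1,0],R[0,0])),R[:,2])
cv2.imwrite("pics/w4.png",im)
h=cv2.cvtColor(im,cv2.COLOR_BGR2HSV)
p=proj([570.3,229,108],K,T)[0].astype(int);print(p)
m=((h[:,:,0]>=27)&(h[:,:,0]<=33)&(h[:,:,1]>150)&(h[:,:,2]>230)).astype(np.uint8)
m=cv2.morphologyEx(m,cv2.MORPH_OPEN,np.ones((4,4),np.uint8))
if m.any(): print(cv2.minAreaRect(ray(blob(m)[:,0],108,K,T)[:,:2].astype(np.float32)))
E
```

```text
clock: 10.92
eef_pos: [570.4, 228.6, 231.3]
ee_rot: [[-0.177, -0.984, 0.006], [-0.984, 0.177, 0.001], [-0.002, -0.005, -1.0]]
wrist_force: [-0.2, -0.5, 0.2]
gripper_width: 40.1
finger_force: 0.0
clock: 11.92
eef_pos: [570.7, 229.2, 151.2]
ee_rot: [[-0.995, -0.1, 0.006], [-0.1, 0.995, 0.001], [-0.006, 0.001, -1.0]]
wrist_force: [0.6, 0.1, -0.0]
gripper_width: 40.1
finger_force: 0.0
11.925 [570.67 229.23 151.23] [21.91 24.16  2.87 68.39 -0.06 16.19]
-174.2728358688947 [ 0.01  0.   -1.  ]
[319 224]
((556.5577392578125, 220.10057067871094), (11.810552597045898, 5.856192588806152), 5.297022342681885)
```

View pics/w4.png

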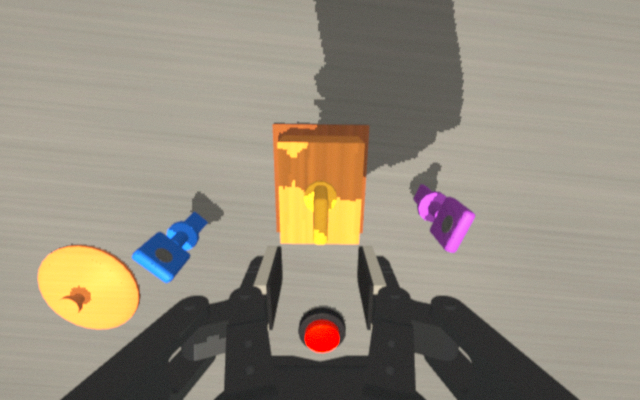

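The wrist view shows the bow at about (320,215), centred between the pads and parallel to them. The look-alikes are clear of the fingers. I'll descend and grip.

```bash
python3 -m pendant '[{"slide":[0,0,0.4],"twist":0},{"slide":[0,0,0.8],"twist":0},{"slide":[0,0,1.2],"twist":0},{"slide":[0,0,1.6],"twist":0},{"slide":[0,0,1.9],"twist":0},{"slide":[0,0,1.97],"twist":0},{"slide":[0,0,1.97],"twist":0}]'
python3 -m pendant '[{"slide":[0,0,0],"twist":0},{"slide":[0,0,0],"twist":0},{"slide":[0,0,0],"twist":0},{"slide":[0,0,0],"twist":0},{"slide":[0,0,0],"twist":0},{"slide":[0,0,0],"twist":0}]' 0 80
```

```text
clock: 12.85
eef_pos: [571.0, 230.0, 72.6]
ee_rot: [[-0.995, -0.097, 0.006], [-0.097, 0.995, 0.001], [-0.006, 0.001, -1.0]]
wrist_force: [0.0, -0.3, -0.0]
gripper_width: 39.9
finger_force: 0.0
clock: 13.6
eef_pos: [571.3, 230.0, 73.2]
ee_rot: [[-0.995, -0.097, 0.007], [-0.097, 0.995, 0.002], [-0.007, 0.001, -1.0]]
wrist_force: [-0.2, -0.3, 5.7]
gripper_width: 9.0
finger_force: 78.2
```

```bash
python3 -m pendant '[{"slide":[0,0,-0.3],"twist":0},{"slide":[0,0,-0.8],"twist":0},{"slide":[0,0,-1.4],"twist":0},{"slide":[0,0,-2.1],"twist":0},{"slide":[0,0,-2.7],"twist":0},{"slide":[0,0,-2.9],"twist":0},{"slide":[0,0,-2.9],"twist":0},{"slide":[0,0,-2.9],"twist":0}]'
python3 -m pendant '[{"slide":[0.1,-0.6,0],"twist":0},{"slide":[0.2,-1.7,0],"twist":0},{"slide":[0.35,-2.9,0],"twist":0},{"slide":[0.5,-4.1,0],"twist":0},{"slide":[0.65,-5.3,0],"twist":0},{"slide":[0.8,-6.5,0],"twist":0},{"slide":[0.95,-7.7,0],"twist":0},{"slide":[1.1,-8.9,0],"twist":0},{"slide":[1.2,-9.7,0],"twist":0},{"slide":[1.24,-10.1,0],"twist":0},{"slide":[1.24,-10.1,0],"twist":0},{"slide":[1.24,-10.1,0],"twist":0}]'
python3 - <<'E'
from h import *
o=readout.get_obs();print(o['clock'],o['eef_pos'],o['joints'],np.max(np.abs(o['qd'])))
cv2.imwrite("pics/w5.png",optics.get_image("wrist")[:,:,::-1])
np.savez("w5.npz",p=o['eef_pos'],R=o['ee_rot'])
E
```

```text
clock: 14.6
eef_pos: [569.7, 229.6, 187.4]
ee_rot: [[-0.995, -0.097, 0.004], [-0.097, 0.995, 0.001], [-0.004, 0.0, -1.0]]
wrist_force: [0.7, 0.3, -1.8]
gripper_width: 9.0
finger_force: 77.8
clock: 16.1
eef_pos: [559.9, -176.3, 187.8]
ee_rot: [[-0.995, -0.098, 0.005], [-0.098, 0.995, 0.002], [-0.005, 0.001, -1.0]]
wrist_force: [1.2, -0.2, -1.8]
gripper_width: 8.6
finger_force: 78.0
16.1 [ 559.94 -176.26  187.82] [-17.57  20.48   2.59  71.85   0.19 -23.18] 0.6687610187642276
```

View pics/w5.png

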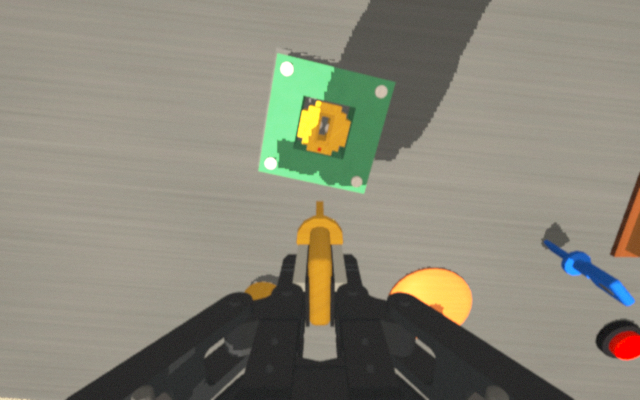

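The wrist view shows the lock with screws at (287,69), (381,91), (357,182) and (270,163), the barrel at about (325,126), and the key's collar at (320,235) with the blade tip at (320,203). Next I'll zoom and overlay the prediction.

```bash
cat > m5.py <<'E'
from h import *
d=np.load("w5.npz");o={'eef_pos':d['p'],'ee_rot':d['R']};K,T=cam("wrist",o)
im=cv2.imread("pics/w5.png")
s=np.array([[287,69],[381,91],[357,182],[270,163]]);g=cv2.cvtColor(im,cv2.COLOR_BGR2HSV)
sc=[]
for x,y in s:
    w=g[y-9:y+10,x-9:x+10];q=np.argwhere((w[:,:,1]<70)&(w[:,:,2]>120));sc.append(q.mean(0)[::-1]+[x-9,y-9])
S=ray(sc,61,K,T);print("screws",np.array(sc),S[:,:2],S.mean(0));e=np.diff(np.r_[S,S[:1]],axis=0);print(np.linalg.norm(e,axis=1),np.degrees(np.arctan2(e[:,1],e[:,0])))
print("barrel",ray([325,126],66,K,T))
R=d['R'];p=d['p']
for n,x,z in(("collar bot",0,23.2),("colltop",0,17.2),("tip",0,63.2),("bowtop-",-17,-34.8),("bowtop+",17,-34.8),("bowbot+",17,1.2)):
    print(n,proj(p+R@[x,0,z],K,T))
E
python3 m5.py
python3 - <<'E'
import cv2,numpy as np
im=cv2.imread("pics/w5.png")
a=cv2.resize(im[85:165,285:365],(560,560),interpolation=cv2.INTER_NEAREST);b=cv2.resize(im[195:335,290:350],(240,560),interpolation=cv2.INTER_NEAREST)
cv2.imwrite("pics/w5c.png",np.hstack([a,b]))
E
```

```text
screws [[286.47  68.53]
 [380.76  91.27]
 [356.81 182.01]
 [269.9  163.21]] [[ 460.66 -213.45]
 [ 470.5  -133.63]
 [ 550.79 -142.78]
 [ 540.88 -223.48]] [ 505.71 -178.33   61.  ]
[80.43 80.81 81.31 80.85] [ 82.97  -6.5  -97.   172.87]
barrel [[ 502.89 -177.41   66.  ]]
collar bot [[320.42 238.19]]
colltop [[320.46 242.72]]
tip [[320.19 213.94]]
bowtop- [[320.95 331.11]]
bowtop+ [[321.04 263.61]]
bowbot+ [[320.61 227.34]]
```

View pics/w5c.png

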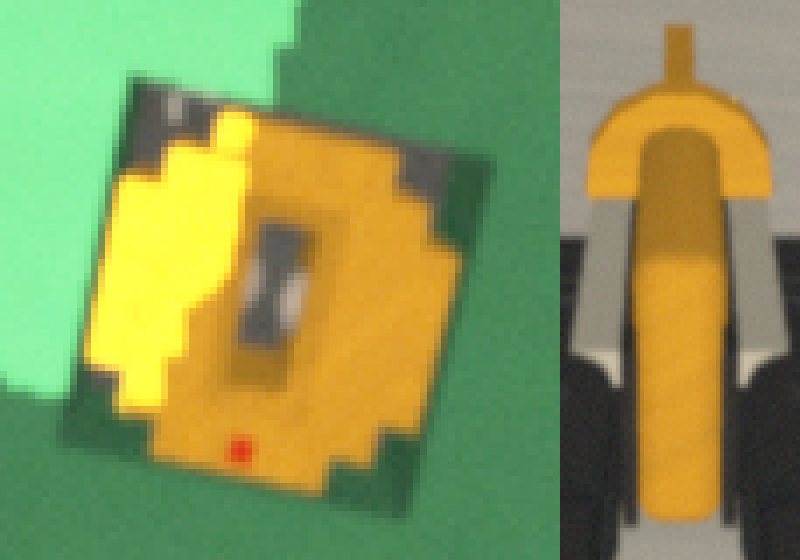

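The crop shows the barrel centred at about (324,128), with its slot along the box's side edges. The key hangs straight in the fingers.

```bash
cat >> m5.py <<'E'
m=(g[:,:,0]>=12)&(g[:,:,0]<=33)&(g[:,:,1]>110); m[:90]=0;m[165:]=0;m[:,:285]=0;m[:,365:]=0
H=cv2.convexHull(blob(m)).reshape(-1,2);M=cv2.moments(H);c=[M['m10']/M['m00'],M['m01']/M['m00']]
W=ray(H,66,K,T)[:,:2];print("hull",c,ray(c,66,K,T),cv2.minEnclosingCircle(W.astype(np.float32)))
for r in ([324,127.6],[325,127.9]): print(ray(r,60 if r[0]==324 else 66,K,T))
b=ray(c,66,K,T)[0]; b=(b+S.mean(0))/2; 
o=readout.get_obs();R=np.array(o['ee_rot']);print("now",o['eef_pos'])
print("target",b[:2]); 
# key at tool +0.9 x; at target yaw 173
y=np.radians(173);t=b[:2]-0.9*np.array([np.cos(y),np.sin(y)]);print("tcp target",t, tool([*(t-np.array(o['eef_pos'])[:2]),0],o))
E
python3 m5.py | tail -6
```

```text
hull [323.2464444444444, 127.53496296296295] [[ 504.31 -178.77   66.  ]] ((504.9457092285156, -178.7830352783203), 23.81842041015625)
[[ 504.89 -177.96   60.  ]]
[[ 504.47 -177.24   66.  ]]
now [ 560.09 -176.06  187.94]
target [ 505.01 -178.55]
tcp target [ 505.9  -178.66] [ 1.35  0.07 -0.01]
```

```bash
python3 -m pendant '[{"slide":[0.4,0.02,0],"twist":6},{"slide":[0.9,0.05,0],"twist":12.6},{"slide":[1.25,0.07,0.2],"twist":12.6},{"slide":[1.36,0.07,0.6],"twist":12.6},{"slide":[1.36,0.07,1.0],"twist":12.6},{"slide":[1.36,0.07,1.2],"twist":12.6},{"slide":[1.36,0.07,1.25],"twist":12.6},{"slide":[1.36,0.07,1.25],"twist":12.6},{"slide":[1.36,0.07,1.25],"twist":12.6}]'
python3 - <<'E'
from h import *
o=readout.get_obs();R=np.array(o['ee_rot']);print(o['clock'],o['eef_pos'],np.degrees(np.arctan2(R[1,0],R[0,0])),o['joints'])
im=optics.get_image("wrist")[:,:,::-1];cv2.imwrite("pics/w6.png",im)
K,T=cam("wrist",o);print(proj([[504.9,-178.3,66]],K,T))
cv2.imwrite("pics/w6c.png",cv2.resize(im[130:330,240:400],(480,600),interpolation=cv2.INTER_NEAREST))
E
```

```text
clock: 17.27
eef_pos: [506.4, -179.6, 138.1]
ee_rot: [[-0.992, 0.122, 0.006], [0.122, 0.993, 0.001], [-0.006, 0.002, -1.0]]
wrist_force: [0.5, -0.2, -1.6]
gripper_width: 9.2
finger_force: 77.9
17.275 [ 506.35 -179.61  138.14] 172.9856739994785 [-19.63  17.32  -9.71  62.63   0.18 -12.62]
[[321.1  206.98]]
```

View pics/w6c.png

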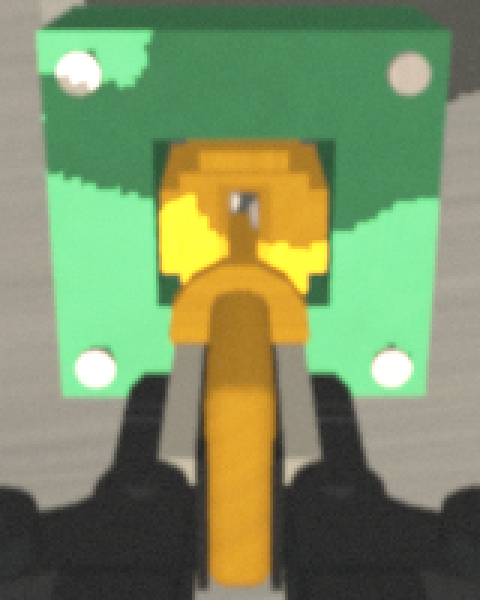

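The blade is parallel to the slot, and the slot sits about 1 mm towards tool +y, which agrees with the pose readout. I'll correct that and enter to above the first pins.

```bash
python3 -m pendant '[{"slide":[0.014,0.027,0],"twist":0},{"slide":[0.014,0.027,0.1],"twist":0},{"slide":[0.014,0.027,0.18],"twist":0},{"slide":[0.014,0.027,0.23],"twist":0},{"slide":[0.014,0.027,0.28],"twist":0},{"slide":[0.014,0.027,0.33],"twist":0},{"slide":[0.014,0.027,0.33],"twist":0},{"slide":[0.014,0.027,0.33],"twist":0}]'
python3 -c "
from h import *
o=readout.get_obs();print(o['clock'],o['eef_pos'],o['wrist_force'],o['wrist_torque'])"
```

```text
clock: 18.32
eef_pos: [505.8, -178.4, 124.5]
ee_rot: [[-0.992, 0.122, 0.006], [0.122, 0.992, 0.001], [-0.006, 0.002, -1.0]]
wrist_force: [-0.2, -0.6, -2.7]
gripper_width: 9.1
finger_force: 77.9
18.325 [ 505.75 -178.44  124.49] [-0.17 -0.64 -2.68] [-0.03 -0.29 -0.02]
```

It's in the slot freely. I'll go on to the first pins.

```bash
python3 -m pendant '[{"slide":[0,0,0.1],"twist":0},{"slide":[0,0,0.2],"twist":0},{"slide":[0,0,0.25],"twist":0},{"slide":[0,0,0.3],"twist":0},{"slide":[0,0,0.3],"twist":0},{"slide":[0,0,0.3],"twist":0}]'
python3 -c "
from h import *
o=readout.get_obs();print(o['clock'],o['eef_pos'],o['wrist_force'],o['wrist_torque'])"
```

```text
clock: 19.08
eef_pos: [505.7, -178.8, 112.4]
ee_rot: [[-0.992, 0.123, 0.006], [0.123, 0.992, 0.0], [-0.006, 0.001, -1.0]]
wrist_force: [0.8, -3.9, -2.3]
gripper_width: 8.8
finger_force: 77.8
19.075 [ 505.75 -178.82  112.4 ] [ 0.82 -3.92 -2.34] [-1.09 -0.28 -0.06]
```

```bash
python3 -m pendant '[{"slide":[0,-0.015,0.06],"twist":2},{"slide":[0,0.005,0.1],"twist":-2},{"slide":[0,-0.015,0.15],"twist":2},{"slide":[0,0.005,0.2],"twist":-2},{"slide":[0,-0.015,0.25],"twist":2},{"slide":[0,0.005,0.3],"twist":-2},{"slide":[0,-0.015,0.3],"twist":2},{"slide":[0,-0.008,0.3],"twist":0},{"slide":[0,-0.008,0.3],"twist":0}]'
python3 -c "
from h import *
o=readout.get_obs();print(o['clock'],o['eef_pos'],o['wrist_force'],o['wrist_torque'])"
```

```text
clock: 20.2
eef_pos: [505.8, -178.2, 100.4]
ee_rot: [[-0.993, 0.12, 0.006], [0.12, 0.993, 0.002], [-0.006, 0.003, -1.0]]
wrist_force: [1.5, 2.8, -1.5]
gripper_width: 9.1
finger_force: 78.1
20.2 [ 505.79 -178.16  100.36] [ 1.54  2.79 -1.49] [ 0.55 -0.59  0.02]
```

```bash
python3 -m pendant '[{"slide":[0,0.012,0.06],"twist":2},{"slide":[0,-0.005,0.1],"twist":-2},{"slide":[0,0.012,0.15],"twist":2},{"slide":[0,-0.005,0.2],"twist":-2},{"slide":[0,0.012,0.24],"twist":2},{"slide":[0,-0.005,0.27],"twist":-2},{"slide":[0,0.012,0.3],"twist":2},{"slide":[0,0.004,0.3],"twist":0},{"slide":[0,0.004,0.3],"twist":0}]'
python3 -c "
from h import *
o=readout.get_obs();print(o['clock'],o['eef_pos'],o['wrist_force'],o['wrist_torque'])"
```

```text
clock: 21.32
eef_pos: [506.0, -178.3, 89.2]
ee_rot: [[-0.992, 0.123, 0.007], [0.123, 0.992, 0.001], [-0.006, 0.002, -1.0]]
wrist_force: [0.3, 2.0, 8.0]
gripper_width: 8.9
finger_force: 79.6
21.325 [ 506.04 -178.34   89.16] [0.26 2.   8.01] [0.63 0.14 0.08]
```

```bash
python3 -m pendant '[{"slide":[0,0,0.02],"twist":2},{"slide":[0,0,0.03],"twist":-2},{"slide":[0,0,0.04],"twist":2},{"slide":[0,0,0.04],"twist":0},{"slide":[0,0,0.04],"twist":0}]'
python3 - <<'E'
from h import *
o=readout.get_obs();print(o['clock'],o['eef_pos'],o['wrist_force'],o['wrist_torque'])
im=optics.get_image("side")[:,:,::-1];w=optics.get_image("wrist")[:,:,::-1]
cv2.imwrite("pics/s7.png",np.hstack([cv2.resize(im[140:220,375:455],(400,400),interpolation=cv2.INTER_CUBIC),cv2.resize(w[130:330,220:420],(400,400))]))
E
```

```text
clock: 21.95
eef_pos: [506.3, -178.4, 89.0]
ee_rot: [[-0.992, 0.123, 0.008], [0.123, 0.992, 0.001], [-0.008, 0.002, -1.0]]
wrist_force: [-5.2, 4.7, 24.2]
gripper_width: 9.1
finger_force: 82.2
21.95 [ 506.27 -178.41   89.04] [-5.18  4.73 24.21] [1.01 1.09 0.02]
```

View pics/s7.png

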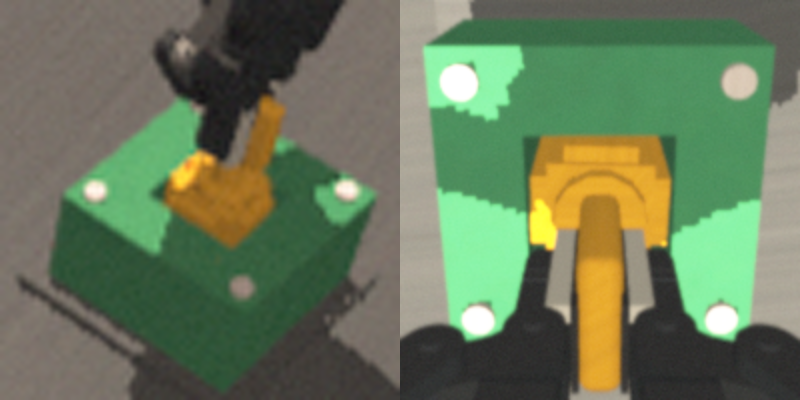

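The collar sits on the barrel, with a hard stop at z 89.0 and about 24 N of push. I'll turn it clockwise with slightly less push.

```bash
python3 -m pendant '[{"slide":[0,0,-0.01],"twist":5},{"slide":[0,0,-0.015],"twist":12},{"slide":[0,0,-0.015],"twist":20},{"slide":[0,0,-0.015],"twist":28},{"slide":[0,0,-0.015],"twist":36},{"slide":[0,0,-0.015],"twist":44},{"slide":[0,0,-0.015],"twist":52},{"slide":[0,0,-0.015],"twist":60},{"slide":[0,0,-0.015],"twist":68},{"slide":[0,0,-0.015],"twist":75},{"slide":[0,0,-0.015],"twist":80},{"slide":[0,0,-0.015],"twist":80}]'
python3 -c "
from h import *
o=readout.get_obs();print(o['clock'],o['eef_pos'],o['wrist_force'],o['wrist_torque'])"
```

```text
clock: 23.55
eef_pos: [505.0, -180.3, 89.1]
ee_rot: [[-0.048, 0.999, 0.005], [0.999, 0.048, -0.003], [-0.003, 0.005, -1.0]]
wrist_force: [-8.1, -5.7, 19.2]
gripper_width: 8.8
finger_force: 81.5
23.55 [ 504.98 -180.26   89.07] [-8.1  -5.66 19.18] [-1.34  1.99  0.13]
```

The key sits about 1.8 mm off the tool axis, so I'll relieve the side load and then turn to the stop.

```bash
python3 -m pendant '[{"slide":[-0.02,-0.015,0],"twist":2},{"slide":[-0.037,-0.025,0],"twist":5},{"slide":[-0.037,-0.025,0],"twist":7},{"slide":[-0.037,-0.025,0],"twist":9},{"slide":[-0.037,-0.025,0],"twist":10.5},{"slide":[-0.037,-0.025,0],"twist":10.5},{"slide":[-0.037,-0.025,0],"twist":10.5},{"slide":[-0.037,-0.025,0],"twist":10.5}]'
python3 - <<'E'
from h import *
o=readout.get_obs();R=np.array(o['ee_rot']);print(o['clock'],o['eef_pos'],o['wrist_force'],o['wrist_torque'],np.degrees(np.arctan2(R[1,0],R[0,0])))
im=optics.get_image("side")[:,:,::-1];w=optics.get_image("wrist")[:,:,::-1]
cv2.imwrite("pics/s8.png",np.hstack([cv2.resize(im[140:220,375:455],(400,400),interpolation=cv2.INTER_CUBIC),cv2.resize(w[130:330,220:420],(400,400))]))
E
```

```text
clock: 24.55
eef_pos: [504.1, -180.5, 89.0]
ee_rot: [[0.132, 0.991, 0.005], [0.991, -0.132, -0.0], [0.0, 0.005, -1.0]]
wrist_force: [-7.4, 1.4, 21.6]
gripper_width: 8.9
finger_force: 81.8
24.55 [ 504.07 -180.46   89.04] [-7.41  1.4  21.62] [0.13 1.94 0.34] 82.41097741549645
```

View pics/s8.png

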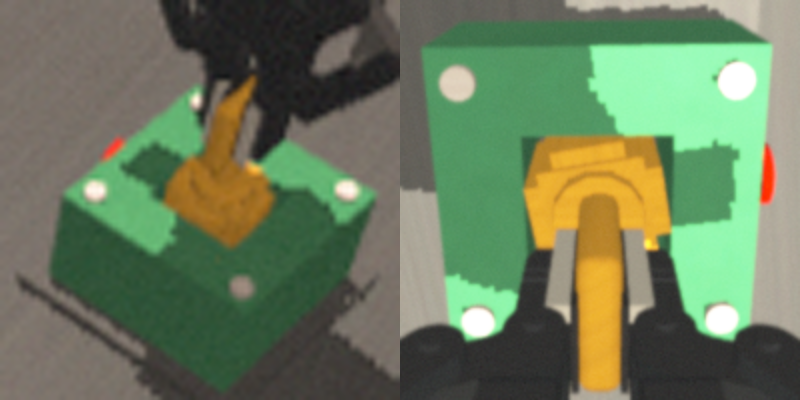

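The flag is up, the barrel features sit at about 80° and the torque has jumped to 0.34 N m, so the barrel is at its stop. The key is still home and gripped at 82 N. Handing in.

```bash
python3 -c "
from rig import env
print(env.hand_in())"
```

```text
the job is handed in; nothing more can be done
None
```

The job is handed in (no verdict was returned): the key is fully home, turned clockwise to the stop and still gripped at about 82 N, and nothing was done near the kettle lid, cup or button, though their final positions were not measured.

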